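# Medallions back from a viewing

### The job

A visitor has handed back two encapsulated medallions, alike but for their size: put each one flat into the empty compartment of the row that holds its own size. Then take the tongs and pick the bare silver medal off its stand with them, without ever touching it with the gripper, and finish while still holding it still in the tongs, at least 10 cm above the top of its stand. Leave the medallions already in the rows, the camera and the loupe where they are.

Things in the scene. Friction and masses are not known exactly. Their poses are not given: they have to be found in the camera images.
- stray_small: Same look as the other capsules: a flat black round capsule with a brass face, a blue centre and a brass cross. This loose one is the small size: 30 mm diameter, 14 mm thick, about 30 g. Lies flat on the table somewhere in front of the robot; may have changed places with the large one. Origin: centre of its underside, z up.
- stray_large: Same look as the other capsules: a flat black round capsule with a brass face, a blue centre and a brass cross. This loose one is the large size: 40 mm diameter, 14 mm thick, about 50 g. Lies flat on the table. Origin: centre of its underside, z up.
- row_small: Fixed low tray, a row of three square compartments for small capsules, on the left half of the table: blue floor 4 mm, tops of the 3 mm wooden walls 8 mm above the table. Compartments 38 mm square inside, spacing 41 mm. Origin: centre of its underside; y along the row, x across. Middle and +y ones are filled, the -y one is empty. The two rows may have swapped places.
- row_small_gap (a point): Centre of the empty compartment's floor in the small row (4 mm above the table, 41 mm to -y of the row's origin).
- row_large: The same kind of tray for large capsules: compartments 50 mm square inside, spacing 53 mm, floor 4 mm and wall tops 8 mm above the table. Origin: centre of its underside; y along the row, x across it. The middle and the +y compartment are filled, the -y one is empty.
- row_large_gap (a point): Centre of the empty compartment's floor in the large row (4 mm above the table, 53 mm to -y of the row's origin).
- plinth: Fixed stand of the silver medal: a dark wooden foot 56 mm square and 10 mm high carrying a red column 18 mm square whose flat top is 60 mm above the table. Origin: centre of its underside.
- medal: Bare silver medal, a plain disc 30 mm in diameter and 6 mm thick, about 45 g, lying loose and flat, centred on top of the plinth's column (it overhangs it by 6 mm all round). Origin: centre of its underside. Only the tongs may touch it.
- tongs_rest: Fixed light-wood rest for the tongs: base plate 130 x 90 mm, 6 mm thick, with two crossbars (each 12 mm along x, 90 mm along y) at x = -55 and +50 mm, tops 30 mm above the table. Fingers can reach down between the bars. Origin: centre of its underside; x is the direction in which the tongs point.
- tongs: Spring tongs, 220 mm long, 14 mm high, 80 g, 70 mm wide at the jaws, lying flat across their rest, pointing along their x axis. A steel hinge block joins the two arms 90 mm behind the origin; black rubber grip sleeves beside the origin; orange jaws in front. Both arms close equally, along y. Origin: on the centre line, at the underside (30 mm above the table on the rest).
- tongs_grip (a point): Where to squeeze the tongs (they balance here): midway between the black sleeves (each 40 mm long along x, 14 mm high), 7 mm above the tongs' origin. 53 mm over the sleeves' outsides when open. The spring yields from about 4.5 N (7.5 N at the medal's width): squeezing to 47 to 49 mm carries the tongs with the jaws still about 50 mm apart; squeezing on with 30 to 40 N clamps the medal.
- tongs_jaws (a point): Midway between the orange jaws (each 26 mm long, 14 mm high), 90 mm ahead of tongs_grip along the tongs' x, at the same height. Inside, the jaws are about 57 mm apart when open; they move twice as far as the sleeves. At 40 mm over the sleeves the arms are parallel and the jaws 30 mm apart: they hold the medal by its rim.
- tong_left: The tongs' arm on the +y side: a flat bar 5 mm thick, 14 mm high, 193 mm long. Origin: on its hinge pin at mid height (7 mm above the tongs' underside, 90 mm behind the tongs' origin, 15 mm to the side); x points along the arm to the jaw, whose centre is 180 mm out; the sleeve is 90 mm out. It closes by turning clockwise seen from above, from 0.075 rad outward (open) to at most 0.075 rad inward.
- tong_right: The tongs' arm on the -y side, the mirror image of the left one.
- small_kept0: Capsule already in its row (small size, 30 mm diameter, 14 mm thick), in the middle compartment; leave it there. Origin: centre of its underside.
- small_kept1: Capsule already in its row (small size, 30 mm diameter, 14 mm thick), in the +y compartment; leave it there. Origin: centre of its underside.
- large_kept0: Capsule already in its row (large size, 40 mm diameter, 14 mm thick), in the middle compartment; leave it there. Origin: centre of its underside.
- large_kept1: Capsule already in its row (large size, 40 mm diameter, 14 mm thick), in the +y compartment; leave it there. Origin: centre of its underside.
- camera: Black compact camera, 115 mm wide, 80 mm high, standing on the right of the table; leave alone. Origin: centre of its underside.
- loupe: Small round black magnifier, 44 mm diameter, 28 mm high, near the far edge; leave alone. Origin: centre of its underside.
Things that resemble listed ones, but are neither listed nor needed, are in the scene too. Leave any pink or purple look-alike of the row_large alone. Of the things that look like the plinth, take the one that is nearest to the robot's base at the start.

How it is judged:
By the outcome, as a careful person would: the job done as asked, in the order asked, and still so for the second after the job is handed in, while the arm keeps its last pose, push and grip.
It also fails if it takes over 61 s, if anything falls off the work surface, if the arm or the gripper's body presses on something with over 40 N, if the wrist force passes 120 N, or if a joint passes its speed limit or range.

### The arm

A 6-joint arm with a two-finger parallel gripper is mounted at the origin on the work surface. World frame = base frame: x ahead of the robot, y to its left, z up, the work surface at z = 0. Lengths are in m, angles in rad, forces in N, time in s.
With the tool pointing down it reaches from about 0.3 to 0.875 m from the base axis. Payload 4.2 kg.
Tool frame: the origin (TCP) lies between the finger pads; the fingertips stand 25 mm ahead of it and the grasp point (between the pads) lies 6 mm ahead of it; x points along the fingers, z is the direction in which the jaws open and shut, and the axes are right-handed (so a half turn about x gives the same grasp; the last joint's range is limited). The gripper opens to 85 mm and grips with 20 to 120 N. Pads are 22 mm wide; open, the fingers measure 114 mm over their backs; the gripper's body (76 mm by 85 mm) begins 54 mm behind the grasp point. The pads swing forward as they close: fully open they stand 13 mm farther back than shut.
Start: joints at [1.324, 0.32, 1.565, -0, 1.257, -0.02], TCP at [0.129, 0.56, 0.256] pointing down, gripper open.
Joint ranges: [-3.11, 3.11], [-0.84, 2.01], [0.21, 2.61], [-1.34, 4.49], [0.05, 2.63], [-2.56, 2.56]. Speed limits (rad/s): [2.57, 2.57, 3.14, 3.14, 3.14, 3.14].

### API

Orientations are given as a unit quaternion [w, x, y, z].
In Python, from bench import status, cams, env gives the robot as it stands.
- The arm moves only by the tool drive_tool, never from a script. Its argument "targets" is a list that holds one entry, the list of rows, each a list of 5 numbers: the shift along the tool's x, y, z in cm, then the turn about the tool's x in degrees, then the opening, from 0 (shut) to 1 (fully open). A call has 1 to 12 rows; each row is the pose to reach, as a shift and turn from the pose commanded when the call began, along the tool's axes at that moment; what a row does not reach only later rows make up. A row lasts 1/12 s, in which the tool goes at most 41.7 mm and 7.16 degrees, less where a joint would pass 70% of its speed; a pose out of reach is approached as far as the arm can. A call with a gripper value outside its range is refused whole. The fingers move at their own pace and stop on an object; "force" is the grip in N (left out, the last holds). Time passes only in rows, so rows that repeat a pose let the fingers close. It gives the time, the measured TCP pose, the force and the opening at its end, in the units of the state.
- status.sense(): the state, without advancing time (a new reading comes with each control period).
- cams.get_image(name): name is "scene" or "top"; returns the picture (400x640x3 uint8, red, green, blue); there is no depth.
- cams.camera_params(name): a dict with "vfov" (degrees; the focal length in pixels is half the picture's height over the tangent of half this angle, whatever the lens; pixels are square), "cx", "cy" (the principal point, pixels), "T" (4x4, takes a point from camera to world coordinates). Camera axes: x right, y up, looking along -z (the intrinsics and any distortion apply to the point x, -y, -z); pixel columns grow to the right and rows downward; lengths in m; the calibration is good to about 2 mm. A picture is of the moment at which its call begins. camera_params takes no time and is no camera call.
- env.sign_off(): hands the job in, once; it reports no verdict.
The state is a dict: "clock": time; "qpos": joint angles; "joint_vel": joint speeds; "effort": joint torques, N m; "position": TCP position; "ee_rot": TCP orientation; "force": force on the tool from outside, world axes, zero at the start; "torque": the same for the moment, N m; "grip_width": finger opening in m.
Only numpy, scipy, OpenCV 4.12 (cv2) and the standard library are available. Lean on these libraries where they do the work, as an engineer would, in place of code of your own. Each camera call takes 0.05 s, during which the arm holds its last target.

## Working session

There is one attempt and no reset: what is moved stays moved. The work goes in short steps, Python scripts to look and compute and a tool call to move; the robot and the scene stay as the last step left them, time stands still between calls to the robot, and variables do not carry over. Pictures are saved under pics/ and viewed, and the job is handed in when it is done.

Besides the shell and the picture viewer there is one more tool, called after "Call:" by a JSON object that holds its "fn" and its "kwargs". drive_tool: Moves the arm, as the interface text tells. Its arguments: {"type":"object","properties":{"targets":{"type":"array"},"force":{"type":"number"}},"required":["targets"]}

```bash
mkdir -p pics; ls
python3 - <<'E'
from bench import status,cams,env
import cv2,numpy as np
s=status.sense(); print(s)
for n in("scene","top"):
    im=cams.get_image(n); np.save(f'pics/{n}0.npy',im); cv2.imwrite(f'pics/{n}0.png',im[:,:,::-1]); p=cams.camera_params(n); print(n,{k:(np.round(v,4).tolist() if k=='T' else v) for k,v in p.items()})
E
```

```text
pics
{'clock': 0.0, 'qpos': array([ 1.32399684e+00,  3.20267422e-01,  1.56570214e+00, -2.10192425e-05,
        1.25742243e+00, -1.99853869e-02]), 'joint_vel': array([ 8.73631793e-04,  2.84022788e-05, -1.46563502e-04,  1.94552999e-03,
       -1.97891977e-03, -1.35566434e-03]), 'effort': array([-7.59594368e-04, -4.15526068e+01, -2.34161210e+01, -7.02021634e-05,
        8.09250399e-03,  1.03390602e-05]), 'position': array([0.12918864, 0.5598335 , 0.25548733]), 'ee_rot': array([ 0.55286718, -0.44059935,  0.55386994,  0.43981609]), 'force': array([-0.12683361, -0.90219735,  0.25583665]), 'torque': array([-0.04445618,  0.01038908, -0.00452986]), 'grip_width': 0.08551181621817582}
scene {'vfov': 54.38154574412104, 'cx': 322.40557838619515, 'cy': 196.12129193840022, 'T': [[-0.3589, -0.7395, 0.5695, 1.1474], [0.9333, -0.2801, 0.2245, 0.1793], [-0.0065, 0.6121, 0.7908, 0.9465], [0.0, 0.0, 0.0, 1.0]]}
top {'vfov': 54.01033367880346, 'cx': 319.3063352334483, 'cy': 204.0199734356916, 'T': [[-0.0185, 0.9963, -0.0844, 0.4236], [-0.9995, -0.0207, -0.0244, -0.088], [-0.026, 0.0839, 0.9961, 1.2187], [0.0, 0.0, 0.0, 1.0]]}
```

View pics/scene0.png

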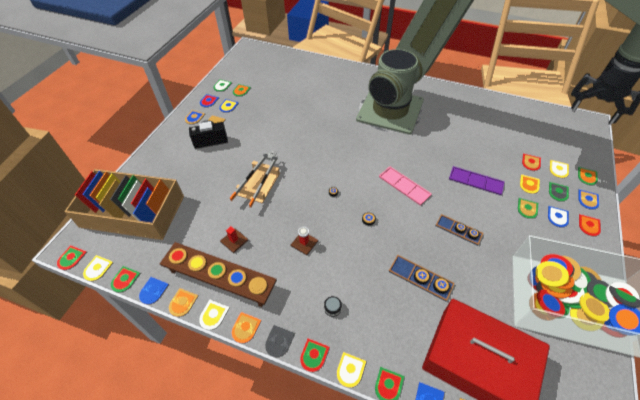

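View pics/top0.png

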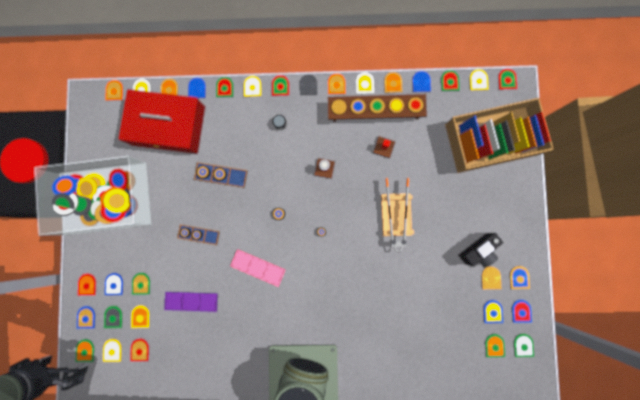

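```bash
cat > h.py <<'E'
import numpy as np,cv2
from bench import cams
def ray(n,u,v):
    p=cams.camera_params(n);T=np.array(p['T']);f=200/np.tan(np.radians(p['vfov'])/2)
    d=T[:3,:3]@np.array([(u-p['cx'])/f,-(v-p['cy'])/f,-1.]); return T[:3,3],d/np.linalg.norm(d)
def onz(n,u,v,z):
    o,d=ray(n,u,v); return o+d*(z-o[2])/d[2]
def tri(a,b):
    o1,d1=ray('scene',*a);o2,d2=ray('top',*b)
    A=np.stack([d1,-d2],1);t=np.linalg.lstsq(A,o2-o1,rcond=None)[0]
    p,q=o1+d1*t[0],o2+d2*t[1]; return (p+q)/2,np.linalg.norm(p-q)
def proj(n,P):
    p=cams.camera_params(n);T=np.array(p['T']);f=200/np.tan(np.radians(p['vfov'])/2)
    c=T[:3,:3].T@(np.array(P)-T[:3,3]); return np.array([p['cx']+f*c[0]/-c[2],p['cy']-f*c[1]/-c[2]])
E
python3 - <<'E'
import numpy as np,cv2
from h import *
s=np.load('pics/scene0.npy');t=np.load('pics/top0.npy')
c=lambda im,x,y,w,h,k:cv2.resize(im[y:y+h,x:x+w],None,fx=k,fy=k,interpolation=cv2.INTER_CUBIC)
cv2.imwrite('pics/t1.png',c(t,170,100,260,160,3)[:,:,::-1])
cv2.imwrite('pics/s1.png',c(s,200,140,300,170,2.6)[:,:,::-1])
print(proj('scene',[0,0,0]),proj('top',[0,0,0]))
for a,b in[((333,191),(321,231.5)),((369,218),(278,214))]: print(tri(a,b),onz('top',*b,.014),onz('scene',*a,.014))
# straightness of table far edge in top
for n,pts in(('top',[(68,80),(538,66)]),('scene',[(240,39),(610,113),(34,262)])): print([onz(n,*p,0).round(3) for p in pts])
E
```

```text
[390.05533194 109.89981727] [303.22990368 378.90350981]
(array([ 0.44141925, -0.0628085 ,  0.00851146]), np.float64(0.0017296436429973718)) [ 0.4410428  -0.06211395  0.014     ] [ 0.44585524 -0.06219553  0.014     ]
(array([0.49799965, 0.06965503, 0.00737793]), np.float64(0.0014208370086771535)) [0.49737719 0.06947024 0.014     ] [0.50284929 0.06977088 0.014     ]
[array([0.949, 0.753, 0.   ]), array([ 0.951, -0.759,  0.   ])]
[array([-0.235, -0.755,  0.   ]), array([-0.266,  0.756,  0.   ]), array([ 0.958, -0.745,  0.   ])]
```

View pics/t1.png

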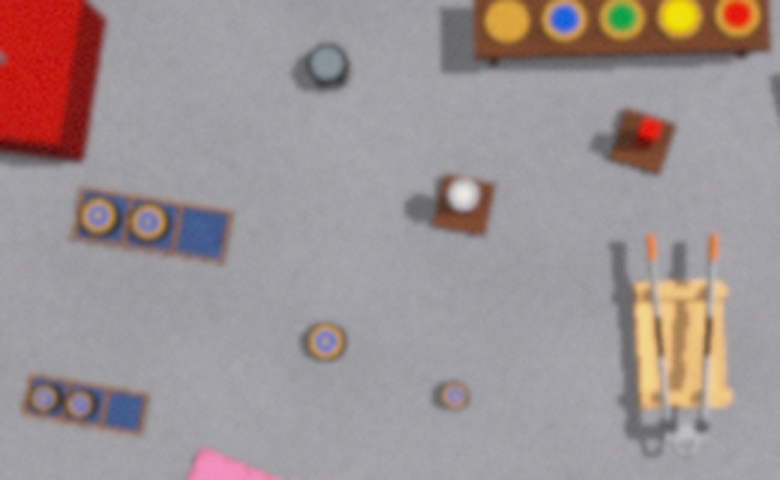

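View pics/s1.png

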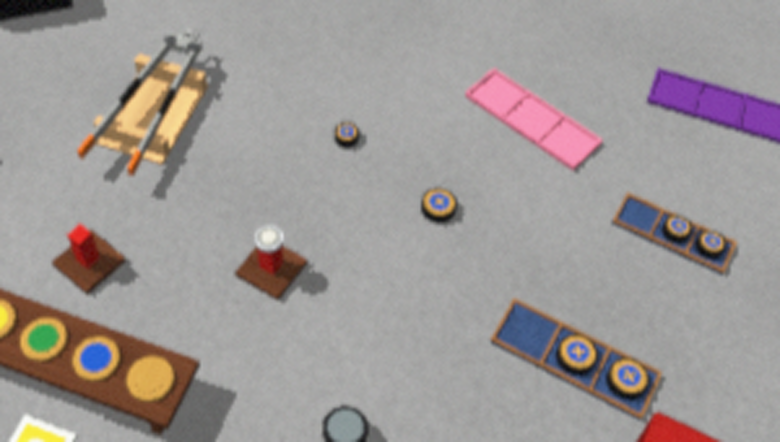

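```bash
cat > m.py <<'E'
import numpy as np,cv2
from h import *
def blob(im,lo,hi,roi,minA=8):
    x,y,w,h=roi; hsv=cv2.cvtColor(im[y:y+h,x:x+w],cv2.COLOR_RGB2HSV)
    m=cv2.inRange(hsv,np.array(lo),np.array(hi))
    n,l,st,ce=cv2.connectedComponentsWithStats(m)
    return [(int(st[i,4]),(ce[i]+[x,y]).round(1).tolist(),st[i,:4].tolist()) for i in range(1,n) if st[i,4]>=minA]
E
python3 - <<'E'
from m import *
s=np.load('pics/scene0.npy');t=np.load('pics/top0.npy')
# straightness
g=cv2.cvtColor(t,cv2.COLOR_RGB2GRAY).astype(int)
hs=cv2.cvtColor(t,cv2.COLOR_RGB2HSV)
for u in range(90,531,55):
    col=hs[40:110,u,1]; print(u,40+int(np.where((col>120))[0].min()),[40+int(i) for i in np.where(np.diff((col>120).astype(int))==-1)[0]][:2])
def dark(im,roi,th):
    x,y,w,h=roi;g=cv2.cvtColor(im[y:y+h,x:x+w],cv2.COLOR_RGB2HSV)
    return g
for n,im,rois in(('top',t,dict(L=(264,200,30,28),S=(310,222,24,20))),('scene',s,dict(L=(355,205,30,28),S=(322,180,26,24)))):
    for k,r in rois.items():
        x,y,w,h=r;hsv=cv2.cvtColor(im[y:y+h,x:x+w],cv2.COLOR_RGB2HSV)
        m=((hsv[:,:,1]>55)).astype(np.uint8)
        c=max(cv2.findContours(m,0,1)[0],key=cv2.contourArea)
        (cx,cy),(a,b),an=cv2.minAreaRect(c); M=cv2.moments(m,True)
        e=cv2.fitEllipse(c)
        P=np.array([M['m10']/M['m00']+x,M['m01']/M['m00']+y])
        print(n,k,P.round(2),e, m.sum(),onz(n,*P,.014).round(4))
print(blob(s,(95,100,60),(125,255,255),(380,200,120,110)))
print(blob(t,(95,100,60),(125,255,255),(170,150,90,100)))
print(blob(t,(0,0,190),(180,60,255),(305,150,40,35)),blob(s,(0,0,190),(180,60,255),(285,215,40,35)))
print(blob(t,(5,190,150),(14,255,255),(370,170,50,30),3),blob(s,(5,190,150),(14,255,255),(225,180,40,30),3))
E
```

```text
90 40 [76]
145 40 [75]
200 40 [73, 97]
255 40 [72, 77]
310 40 [70]
365 40 [68, 80]
420 40 [67, 91]
475 40 [65, 71]
530 40 [64, 103]
top L [278.1 213.6] ((14.07763385772705, 13.524505615234375), (11.349554061889648, 12.267210006713867), 90.91887664794922) 100 [0.4986 0.0691 0.014 ]
top S [319.54 231.79] ((11.04496955871582, 9.458105087280273), (7.358304977416992, 8.175070762634277), 112.07182312011719) 24 [ 0.4402 -0.0576  0.014 ]
scene L [368.51 217.88] ((13.526457786560059, 12.721755981445312), (10.823739051818848, 12.328822135925293), 101.98912048339844) 105 [0.5029 0.0683 0.014 ]
scene S [332.98 191.12] ((11.003230094909668, 11.013862609863281), (6.422329425811768, 8.484500885009766), 90.36814880371094) 42 [ 0.4463 -0.0621  0.014 ]
[(92, [445.1, 222.2], [59, 17, 13, 11]), (14, [453.8, 227.5], [72, 23, 4, 8]), (241, [402.1, 267.0], [12, 58, 21, 19]), (31, [413.6, 274.6], [31, 67, 8, 15]), (11, [419.9, 274.6], [39, 72, 3, 6]), (10, [423.9, 275.1], [43, 72, 3, 7]), (71, [436.4, 288.3], [49, 76, 19, 22]), (18, [424.7, 284.2], [41, 81, 8, 6]), (26, [441.5, 284.0], [58, 81, 8, 7])]
[(10, [209.4, 167.9], [38, 16, 4, 5]), (164, [236.8, 177.2], [60, 21, 15, 14]), (10, [224.0, 180.0], [52, 28, 4, 4]), (84, [210.7, 236.6], [36, 82, 10, 10])]
[(46, [324.1, 164.4], [16, 11, 7, 8])] [(68, [302.9, 230.6], [13, 12, 11, 8])]
[] [(9, [232.8, 195.0], [6, 13, 5, 6]), (11, [251.2, 201.5], [25, 19, 4, 7])]
```

Run:
```python
from m import *
for nm,a,b,z in(('Lgap',(402.1,267),(236.8,177.2),.004),('Sgap',(441.3,222.),(210.7,236.6),.004),('medal',(302.9,230.6),(324.1,164.4),.066)):
    print(nm,onz('scene',*a,z).round(4),onz('top',*b,z).round(4),tri(a,b))
s=np.load('pics/scene0.npy');t=np.load('pics/top0.npy')
c=lambda im,x,y,w,h,k:cv2.resize(im[y:y+h,x:x+w],None,fx=k,fy=k,interpolation=cv2.INTER_CUBIC)
A=[c(t,260,195,80,50,5),c(s,315,175,80,55,5),c(t,370,165,60,90,6),c(s,220,145,70,70,8),c(t,170,150,90,100,6),c(s,380,205,110,100,6)]
for i,a in enumerate(A): cv2.imwrite(f'pics/c{i}.png',a[:,:,::-1])
a=np.hstack([c(t,260,195,80,50,5)[:250],c(s,315,175,80,50,5)]);b=np.hstack([c(t,370,170,80,60,5),c(s,215,150,80,60,5)])
cv2.imwrite('pics/pair.png',np.vstack([a,b])[:,:,::-1])
```

```text
Lgap [0.6171 0.1977 0.004 ] [0.6164 0.1995 0.004 ] (array([0.61667954, 0.19858584, 0.00385324]), np.float64(0.0019447061307901227))
Sgap [0.435  0.2689 0.004 ] [0.4319 0.2812 0.004 ] (array([0.43339095, 0.27454238, 0.00563898]), np.float64(0.012255884757044392))
medal [ 0.6408 -0.0776  0.066 ] [ 0.6391 -0.0762  0.066 ] (array([ 0.63969749, -0.07706209,  0.06470943]), np.float64(0.0018686985503692428))
```

View pics/pair.png

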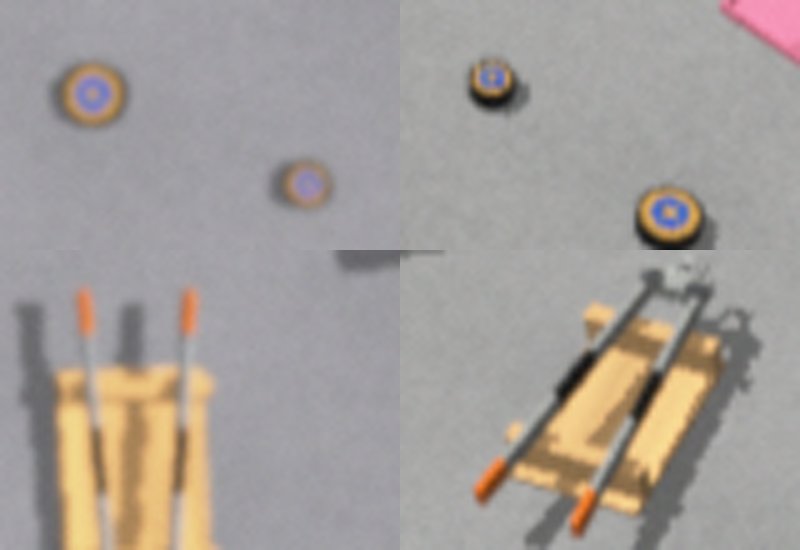

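Run:
```python
from m import *
for nm,a,b,z in(('L',(368.6,217.1),(278.2,213.4),.014),('S',(333.2,189.9),(321.,231.4),.014),('Lgap',(402.1,267),(236.8,177.2),.004),('Sgap',(445.1,222.2),(210.7,236.6),.004)):
    print(nm,onz('scene',*a,z).round(4),onz('top',*b,z).round(4),tri(a,b))
s=np.load('pics/scene0.npy');t=np.load('pics/top0.npy')
for roi in((190,155,60,40),(172,220,55,30)):
  x,y,w,h=roi;hsv=cv2.cvtColor(t[y:y+h,x:x+w],cv2.COLOR_RGB2HSV)
  m=(hsv[:,:,1]>60).astype(np.uint8);m=cv2.morphologyEx(m,cv2.MORPH_CLOSE,np.ones((5,5)));c=max(cv2.findContours(m,0,1)[0],key=cv2.contourArea)
  r=cv2.minAreaRect(c);bx=cv2.boxPoints(r)+[x,y];print(bx.round(1).tolist(),[onz('top',*p,.008)[:2].round(4).tolist() for p in bx])
for roi in((380,245,80,65),(428,205,65,45)):
  x,y,w,h=roi;hsv=cv2.cvtColor(s[y:y+h,x:x+w],cv2.COLOR_RGB2HSV)
  m=(hsv[:,:,1]>60).astype(np.uint8);m=cv2.morphologyEx(m,cv2.MORPH_CLOSE,np.ones((5,5)));c=max(cv2.findContours(m,0,1)[0],key=cv2.contourArea)
  ep=cv2.approxPolyDP(c,5,True)[:,0]+[x,y];print(ep.tolist(),[onz('scene',*p,.006)[:2].round(4).tolist() for p in ep])
```

```text
L [0.5002 0.0678 0.014 ] [0.4992 0.0688 0.014 ] (array([0.49946512, 0.06829461, 0.01327536]), np.float64(0.0013224661952073403))
S [ 0.4416 -0.0631  0.014 ] [ 0.4413 -0.0621  0.014 ] (array([ 0.44151846, -0.06259517,  0.01413972]), np.float64(0.0010055482092456963))
Lgap [0.6171 0.1977 0.004 ] [0.6164 0.1995 0.004 ] (array([0.61667954, 0.19858584, 0.00385324]), np.float64(0.0019447061307901227))
Sgap [0.4318 0.2793 0.004 ] [0.4319 0.2812 0.004 ] (array([0.43206742, 0.28004928, 0.00489738]), np.float64(0.0018010656433013678))
[[193.8, 178.1], [196.8, 161.9], [246.5, 170.9], [243.5, 187.1]] [[0.6161, 0.3344], [0.6674, 0.3254], [0.635, 0.1681], [0.5841, 0.1774]]
[[177.1, 237.9], [179.2, 224.7], [218.4, 231.0], [216.3, 244.2]] [[0.4297, 0.3852], [0.4706, 0.3791], [0.4487, 0.2559], [0.408, 0.2624]]
[[396, 256], [390, 271], [446, 300], [445, 309], [459, 309], [459, 300], [449, 297], [453, 282]] [[0.5917, 0.1741], [0.6412, 0.1705], [0.6692, 0.3235], [0.6937, 0.3254], [0.6813, 0.3578], [0.6575, 0.3541], [0.6585, 0.3292], [0.6135, 0.3318]]
[[440, 215], [436, 225], [478, 244], [482, 232]] [[0.4131, 0.2605], [0.4523, 0.2563], [0.4739, 0.3775], [0.4297, 0.3829]]
```

View pics/c4.png

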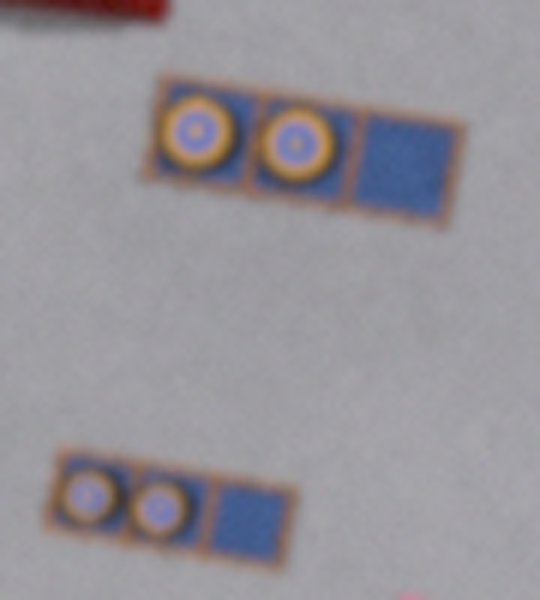

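View pics/c5.png

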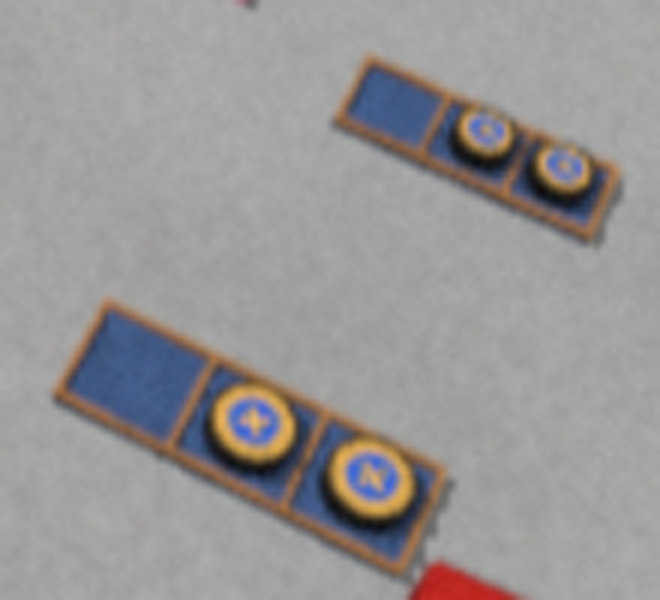

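View pics/c2.png

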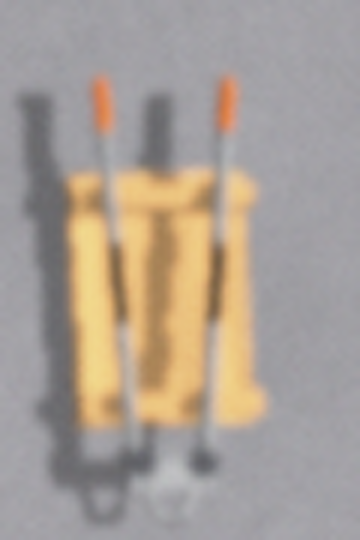

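View pics/c3.png

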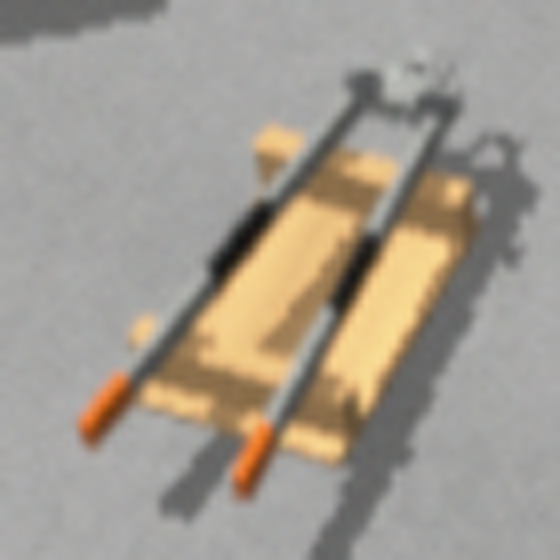

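```bash
cat >> m.py <<'E'
from scipy.spatial.transform import Rotation as Ro
from bench import status
def pose():
    s=status.sense();q=s['ee_rot'];return s,Ro.from_quat([q[1],q[2],q[3],q[0]]).as_matrix()
def go(x,y,z,ang):
    s,R=pose();d=R.T@(np.array([x,y,z])-s['position'])*100
    yaw=np.degrees(np.arctan2(R[1,2],R[0,2]));
    e=(ang-yaw+90)%180-90   # about world +z
    print('t%.2f yaw %.2f toolx %s q6 %.2f w %.4f'%(s['clock'],yaw,R[:,0].round(3),s['qpos'][5],s['grip_width']),'-> shift cm',d.round(2),'turn',round(-e,1))
E
python3 - <<'E'
from m import *
go(.4415,-.0626,.12,-10)
J={}
for nm,a,b,z in(('jawL',(251.2,201.8),(386.75,182.1),.042),('jawR',(232.7,195.6),(407.6,182.1),.042)):
    print(nm,onz('scene',*a,z).round(4),onz('top',*b,z).round(4),tri(a,b))
for nm,b in(('slL',(389.4,211.8)),('slR',(405.75,211.8)),('hinge',(398.2,246.2))): print(nm,onz('top',*b,.042).round(4))
for nm,a in(('slR',(220+241.5/8-.5,145+241.5/8-.5)),('slL',(220+355.5/8-.5,145+273.5/8-.5)),('hinge',(220+410.5/8-.5,145+85/8-.5))): print(nm,onz('scene',*a,.040).round(4))
E
```

```text
t0.10 yaw 77.01 toolx [-0.    -0.002 -1.   ] q6 -0.02 w 0.0854 -> shift cm [ 13.64 -44.43 -53.61] turn 87.0
jawL [ 0.5889 -0.2637  0.042 ] [ 0.5852 -0.2635  0.042 ] (array([ 0.58616181, -0.26485506,  0.0379565 ]), np.float64(0.0016602094394631318))
jawR [ 0.5878 -0.3253  0.042 ] [ 0.5839 -0.3259  0.042 ] (array([ 0.58476297, -0.32738511,  0.03729224]), np.float64(0.0011568805205517572))
slL [ 0.4955 -0.2684  0.042 ]
slR [ 0.4946 -0.3171  0.042 ]
hinge [ 0.3928 -0.291   0.042 ]
slR [ 0.496  -0.3175  0.04  ]
slL [ 0.495  -0.2692  0.04  ]
hinge [ 0.3979 -0.2926  0.04  ]
```

Call:
{"fn": "drive_tool", "kwargs": {"targets": [[[8,-44.4,-53.6,87,1],[8,-44.4,-53.6,87,1],[8,-44.4,-53.6,87,1],[8,-44.4,-53.6,87,1],[8,-44.4,-53.6,87,1],[8,-44.4,-53.6,87,1],[8,-44.4,-53.6,87,1],[8,-44.4,-53.6,87,1],[8,-44.4,-53.6,87,1],[8,-44.4,-53.6,87,1],[8,-44.4,-53.6,87,0.7],[8,-44.4,-53.6,87,0.7]]], "force": 25}}

```text
clock: 1.1
position: [0.3522, 0.1143, 0.199]
ee_rot: [0.705, 0.057, 0.705, -0.057]
force: [0.8, -0.2, -0.1]
grip_width: 0.0637
```

Run:
```python
from m import *
go(.4415,-.0626,.1,-10)
```

```text
t1.10 yaw -9.28 toolx [ 0.  0. -1.] q6 0.44 w 0.0637 -> shift cm [  9.9  -16.02  11.66] turn 0.7
```

Call:
{"fn": "drive_tool", "kwargs": {"targets": [[[9.9,-16,11.7,0,0.7],[9.9,-16,11.7,0,0.7],[9.9,-16,11.7,0,0.7],[9.9,-16,11.7,0,0.7],[9.9,-16,11.7,0,0.7],[9.9,-16,11.7,0,0.7],[9.9,-16,11.7,0,0.7],[9.9,-16,11.7,0,0.7]]]}}

```text
clock: 1.77
position: [0.4422, -0.0599, 0.0998]
ee_rot: [0.704, 0.056, 0.706, -0.055]
force: [-0.0, 0.4, 1.0]
grip_width: 0.0599
```

Run:
```python
from m import *
go(.4415,-.0626,.034,-10)
for n in('scene','top'):
    im=cams.get_image(n);x,y,w,h=(290,120,100,100) if n=='scene' else (270,190,100,80)
    cv2.imwrite(f'pics/d_{n}.png',cv2.resize(im[y:y+h,x:x+w],None,fx=5,fy=5,interpolation=2)[:,:,::-1])
```

```text
t1.77 yaw -9.03 toolx [-0.002  0.001 -1.   ] q6 -0.00 w 0.0599 -> shift cm [ 6.58 -0.28 -0.01] turn 1.0
```

View pics/d_scene.png

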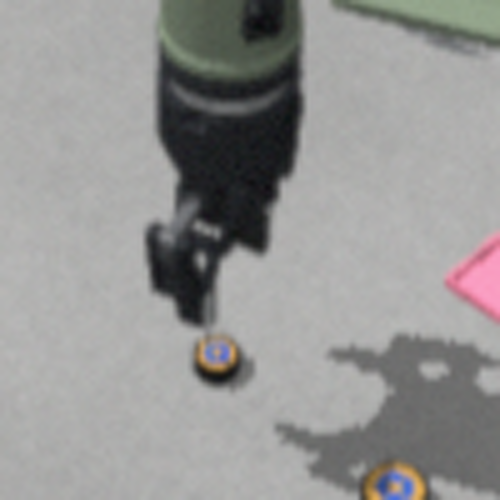

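Call:
{"fn": "drive_tool", "kwargs": {"targets": [[[3.3,-0.2,0,0.5,0.7],[6.6,-0.2,0,0.5,0.7],[6.6,-0.2,0,0.5,0.7],[6.6,-0.2,0,0.5,0.7],[6.6,-0.2,0,0.5,0.7]]]}}

```text
clock: 2.28
position: [0.4432, -0.0612, 0.0357]
ee_rot: [0.706, 0.058, 0.704, -0.058]
force: [0.7, -0.8, 0.3]
grip_width: 0.0601
```

Run:
```python
from m import *
go(.4415,-.0626,.032,-10);print(status.sense()['force'])
for n in('scene',):
    im=cams.get_image(n);x,y,w,h=(290,140,90,70)
    cv2.imwrite(f'pics/e_{n}.png',cv2.resize(im[y:y+h,x:x+w],None,fx=8,fy=8,interpolation=2)[:,:,::-1])
```

```text
t2.28 yaw -9.35 toolx [ 0.002 -0.    -1.   ] q6 -0.00 w 0.0601 -> shift cm [ 0.37 -0.17 -0.15] turn 0.6
[ 0.74459467 -0.75464836  0.30837342]
```

View pics/e_scene.png

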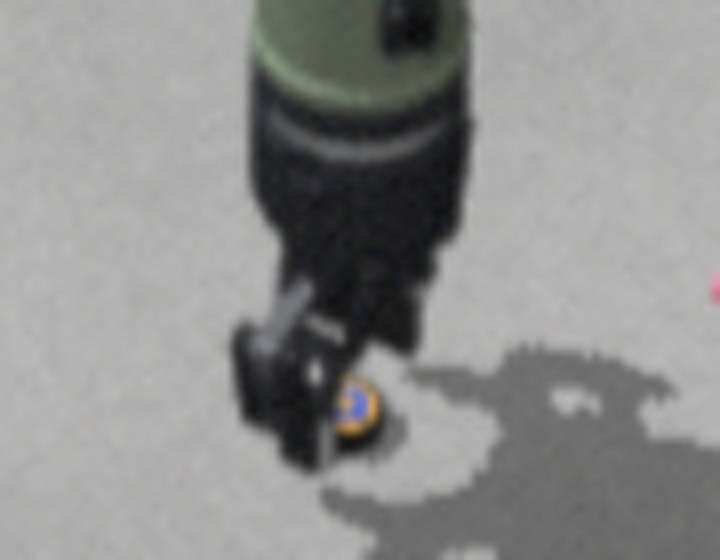

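Run:
```python
from m import *
s,R=pose();p=s['position']
for dz in(.030,.044):
  for dy in(-.011,.011):
    for z in(.0,.007,.014,.021):
        q=p+R[:,2]*dz+R[:,1]*dy;q[2]=z;print(dz,dy,z,proj('scene',q).round(1),((proj('scene',q)-[290,140])*8).round())
```

```text
0.03 -0.011 0.0 [325.5 198.6] [284. 469.]
0.03 -0.011 0.007 [325.5 197.2] [284. 458.]
0.03 -0.011 0.014 [325.5 195.8] [284. 446.]
0.03 -0.011 0.021 [325.5 194.4] [284. 435.]
0.03 0.011 0.0 [331.7 201.5] [334. 492.]
0.03 0.011 0.007 [331.7 200.1] [334. 481.]
0.03 0.011 0.014 [331.8 198.7] [334. 470.]
0.03 0.011 0.021 [331.8 197.3] [334. 458.]
0.044 -0.011 0.0 [323.1 201.8] [265. 494.]
0.044 -0.011 0.007 [323.1 200.4] [265. 483.]
0.044 -0.011 0.014 [323.1 199. ] [265. 472.]
0.044 -0.011 0.021 [323.1 197.6] [265. 461.]
0.044 0.011 0.0 [329.4 204.7] [315. 518.]
0.044 0.011 0.007 [329.4 203.3] [316. 507.]
0.044 0.011 0.014 [329.5 201.9] [316. 495.]
0.044 0.011 0.021 [329.5 200.5] [316. 484.]
```

Call:
{"fn": "drive_tool", "kwargs": {"targets": [[[0.6,-0.15,-0.1,0.5,0.7],[0.6,-0.15,-0.1,0.5,0.7],[0.6,-0.15,-0.1,0.5,0.5],[0.6,-0.15,-0.1,0.5,0.3],[0.6,-0.15,-0.1,0.5,0.3],[0.6,-0.15,-0.1,0.5,0.3],[0.6,-0.15,-0.1,0.5,0.3],[0.6,-0.15,-0.1,0.5,0.3]]]}}

```text
clock: 3.0
position: [0.4414, -0.0633, 0.0287]
ee_rot: [0.705, 0.061, 0.704, -0.061]
force: [-1.1, 0.6, 6.0]
grip_width: 0.0287
```

Run:
```python
from m import *
go(.4415,-.0626,.030,-10)
```

```text
t3.00 yaw -9.94 toolx [ 0.001 -0.    -1.   ] q6 0.01 w 0.0287 -> shift cm [-0.13  0.07 -0.01] turn 0.1
```

Call:
{"fn": "drive_tool", "kwargs": {"targets": [[[0,0,0,0,0.45],[0,0,0,0,0.45],[-0.4,0,0,0,0.45],[-0.4,0,0,0,0.45],[-0.4,0,0,0,0.45],[-0.4,0,0,0,0.25],[-0.4,0,0,0,0.2],[-0.4,0,0,0,0.2],[-0.4,0,0,0,0.2],[-0.4,0,0,0,0.2]]], "force": 25}}

```text
clock: 3.83
position: [0.4413, -0.0632, 0.0324]
ee_rot: [0.705, 0.061, 0.704, -0.061]
force: [-1.5, -0.1, 5.6]
grip_width: 0.028
```

Run:
```python
from m import *
print(status.sense()['force']);go(.432,.280,.1,-10)
```

```text
[-1.49438405 -0.06641088  5.61955568]
t3.83 yaw -9.94 toolx [ 0.  0. -1.] q6 0.01 w 0.0280 -> shift cm [-6.76 33.65 -6.84] turn 0.1
```

Call:
{"fn": "drive_tool", "kwargs": {"targets": [[[-2,0,0,0,0.2],[-6.8,0,0,0,0.2],[-6.8,16.8,-3.4,0,0.2],[-6.8,33.6,-6.8,0,0.2],[-6.8,33.6,-6.8,0,0.2],[-6.8,33.6,-6.8,0,0.2],[-6.8,33.6,-6.8,0,0.2],[-6.8,33.6,-6.8,0,0.2],[-6.8,33.6,-6.8,0,0.2],[-6.8,33.6,-6.8,0,0.2],[-6.8,33.6,-6.8,0,0.2],[-6.8,33.6,-6.8,0,0.2]]]}}

```text
clock: 4.83
position: [0.4321, 0.2822, 0.0998]
ee_rot: [0.705, 0.06, 0.704, -0.059]
force: [-0.1, -0.2, 0.2]
grip_width: 0.0281
```

Run:
```python
from m import *
print(status.sense()['force']);go(.432,.280,.0385,-10)
im=cams.get_image('scene');x,y,w,h=(400,160,90,70)
cv2.imwrite(f'pics/f_scene.png',cv2.resize(im[y:y+h,x:x+w],None,fx=8,fy=8,interpolation=2)[:,:,::-1])
```

```text
[-0.11559094 -0.21811369  0.1672064 ]
t4.83 yaw -9.69 toolx [ 0.     0.001 -1.   ] q6 0.72 w 0.0281 -> shift cm [ 6.13 -0.22  0.03] turn 0.3
```

View pics/f_scene.png

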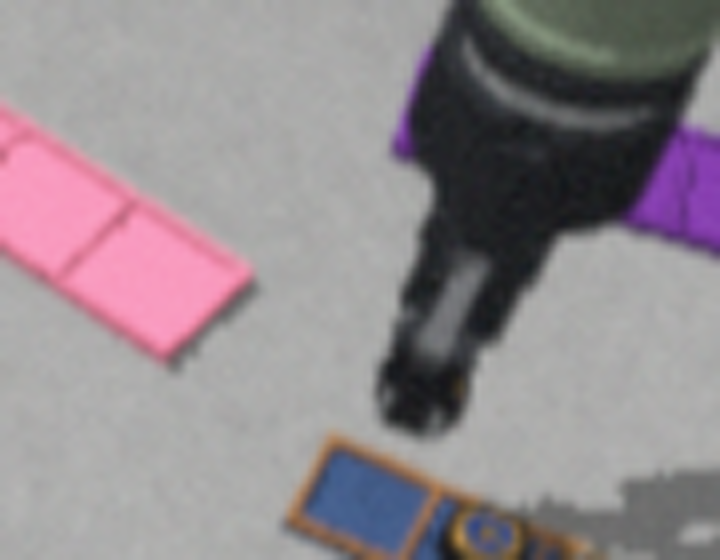

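Call:
{"fn": "drive_tool", "kwargs": {"targets": [[[4.3,-0.2,0,0,0.2],[5.5,-0.2,0,0,0.2],[5.9,-0.2,0,0,0.2],[6.2,-0.2,0,0,0.2],[6.2,-0.2,0,0,0.2],[6.2,-0.2,0,0,0.2]]]}}

```text
clock: 5.38
position: [0.4325, 0.2765, 0.039]
ee_rot: [0.705, 0.062, 0.704, -0.062]
force: [0.5, -0.2, -0.4]
grip_width: 0.0278
```

Run:
```python
from m import *
print(status.sense()['force']);go(.432,.280,.037,-10)
```

```text
[ 0.52087478 -0.15541436 -0.3981921 ]
t5.38 yaw -10.01 toolx [ 0.001  0.    -1.   ] q6 0.72 w 0.0278 -> shift cm [ 0.2   0.33 -0.11] turn -0.0
```

Call:
{"fn": "drive_tool", "kwargs": {"targets": [[[0,0.3,-0.1,0,0.2],[0,0.3,-0.1,0,0.2],[0,0.3,-0.1,0,0.2]]]}}

```text
clock: 5.63
position: [0.4319, 0.2807, 0.0387]
ee_rot: [0.705, 0.062, 0.704, -0.061]
force: [0.3, -0.0, -0.7]
grip_width: 0.0282
```

Run:
```python
from m import *
print(status.sense()['force']);go(.432,.280,.037,-10)
```

```text
[ 0.25480523 -0.01836052 -0.74111677]
t5.63 yaw -9.94 toolx [ 0.001  0.001 -1.   ] q6 0.73 w 0.0282 -> shift cm [ 0.17 -0.07  0.03] turn 0.1
```

Good. Lower the last bit, release gently, rise.

Call:
{"fn": "drive_tool", "kwargs": {"targets": [[[0.15,0,0,0,0.2],[0.2,0,0,0,0.2],[0.2,0,0,0,0.3],[0.2,0,0,0,0.4],[0.2,0,0,0,0.5],[0.2,0,0,0,0.55],[0,0,0,0,0.55],[-3,0,0,0,0.6],[-7,0,0,0,0.8],[-7,0,0,0,0.8],[-7,0,0,0,0.8]]]}}

```text
clock: 6.55
position: [0.4327, 0.2815, 0.1105]
ee_rot: [0.706, 0.062, 0.703, -0.06]
force: [0.5, -1.0, 0.1]
grip_width: 0.0685
```

Run:
```python
from m import *
print(status.sense()['force']);go(.4997,.0683,.1,-11.5)
```

```text
[ 0.46376674 -1.01794292  0.10307721]
t6.55 yaw -9.94 toolx [ 0.005  0.003 -1.   ] q6 0.73 w 0.0685 -> shift cm [  1.01 -19.85  10.27] turn 1.6
```

Call:
{"fn": "drive_tool", "kwargs": {"targets": [[[1,-4,2,1.5,0.8],[1,-8,4,1.5,0.8],[1,-12,6,1.5,0.8],[1,-16,8,1.5,0.8],[1,-19.8,10.2,1.5,0.8],[1,-19.8,10.2,1.5,0.8],[1,-19.8,10.2,1.5,0.8],[1,-19.8,10.2,1.5,0.8],[1,-19.8,10.2,1.5,0.8]]]}}

```text
clock: 7.3
position: [0.4968, 0.0686, 0.0974]
ee_rot: [0.703, 0.07, 0.704, -0.07]
force: [0.8, -0.3, 0.1]
grip_width: 0.0683
```

Run:
```python
from m import *
go(.4997,.0683,.034,-11.5)
for n,r in(('scene',(400,190,100,80)),('top',(170,215,70,40))):
    im=cams.get_image(n);x,y,w,h=r
    cv2.imwrite(f'pics/g_{n}.png',cv2.resize(im[y:y+h,x:x+w],None,fx=7,fy=7,interpolation=2)[:,:,::-1])
```

```text
t7.30 yaw -11.43 toolx [-0.002  0.    -1.   ] q6 0.31 w 0.0683 -> shift cm [6.34 0.03 0.31] turn 0.1
```

View pics/g_scene.png

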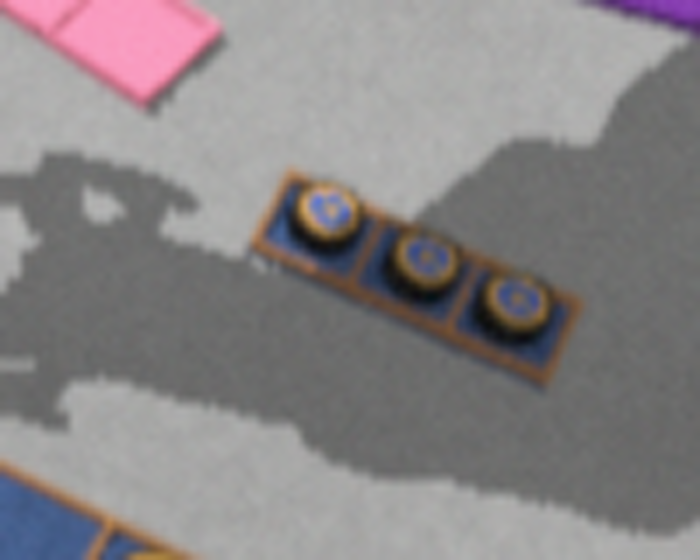

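View pics/g_top.png

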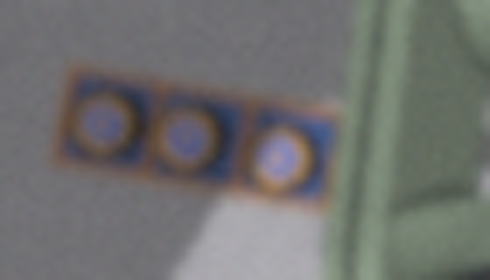

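Call:
{"fn": "drive_tool", "kwargs": {"targets": [[[3.3,0,0.2,0,0.8],[6.0,0,0.2,0,0.8],[6.3,0,0.2,0,0.8],[6.3,0,0.2,0,0.8],[6.3,0,0.2,0,0.8],[6.3,0,0.2,0,0.8]]]}}

```text
clock: 7.9
position: [0.5006, 0.0682, 0.0366]
ee_rot: [0.705, 0.07, 0.703, -0.07]
force: [0.0, 0.3, -0.2]
grip_width: 0.0682
```

Run:
```python
from m import *
go(.4997,.0683,.030,-11.5);go(.4997,.0683,.030,-11.5)
```

```text
t7.90 yaw -11.39 toolx [ 0.003  0.    -1.   ] q6 0.31 w 0.0682 -> shift cm [ 0.66 -0.01 -0.1 ] turn 0.1
t7.90 yaw -11.39 toolx [ 0.003  0.    -1.   ] q6 0.31 w 0.0682 -> shift cm [ 0.66 -0.01 -0.1 ] turn 0.1
```

Call:
{"fn": "drive_tool", "kwargs": {"targets": [[[0.6,0,-0.1,0,0.8],[0.6,0,-0.1,0,0.7],[0.6,0,-0.1,0,0.6],[0.6,0,-0.1,0,0.5],[0.6,0,-0.1,0,0.35],[0.6,0,-0.1,0,0.35],[0.6,0,-0.1,0,0.35],[0.6,0,-0.1,0,0.35]]], "force": 25}}

```text
clock: 8.57
position: [0.499, 0.0678, 0.0298]
ee_rot: [0.704, 0.071, 0.703, -0.07]
force: [-1.6, -0.4, 5.3]
grip_width: 0.0387
```

Run:
```python
from m import *
print(status.sense()['force']);go(.617,.1985,.1,-11.5)
```

```text
[-1.64343236 -0.36272046  5.31817349]
t8.57 yaw -11.44 toolx [ 0.001  0.    -1.   ] q6 0.31 w 0.0387 -> shift cm [-7.01 15.15  8.98] turn 0.1
```

Call:
{"fn": "drive_tool", "kwargs": {"targets": [[[-2,0,0,0,0.35],[-5,0,0,0,0.35],[-7,3,1.8,0,0.35],[-7,6,3.6,0,0.35],[-7,9,5.4,0,0.35],[-7,12,7.2,0,0.35],[-7,15.1,9,0,0.35],[-7,15.1,9,0,0.35],[-7,15.1,9,0,0.35],[-7,15.1,9,0,0.35],[-7,15.1,9,0,0.35]]]}}

```text
clock: 9.48
position: [0.6157, 0.1969, 0.0987]
ee_rot: [0.703, 0.07, 0.704, -0.071]
force: [0.5, -1.0, 0.3]
grip_width: 0.0385
```

Run:
```python
from m import *
print(status.sense()['force']);go(.617,.1985,.036,-11.5)
```

```text
[ 0.54402822 -1.00393605  0.25976577]
t9.48 yaw -11.47 toolx [-0.002 -0.001 -1.   ] q6 0.49 w 0.0385 -> shift cm [6.27 0.19 0.11] turn 0.0
```

Call:
{"fn": "drive_tool", "kwargs": {"targets": [[[3.5,0.1,0.1,0,0.35],[5,0.1,0.1,0,0.35],[5.7,0.1,0.1,0,0.35],[5.9,0.1,0.1,0,0.35],[5.9,0.1,0.1,0,0.35],[5.9,0.1,0.1,0,0.35]]]}}

```text
clock: 9.98
position: [0.6187, 0.1986, 0.0415]
ee_rot: [0.704, 0.071, 0.703, -0.07]
force: [0.1, 0.6, -1.0]
grip_width: 0.0386
```

Run:
```python
from m import *
print(status.sense()['force']);go(.617,.1985,.0345,-11.5)
```

```text
[ 0.06764239  0.61873718 -1.01642822]
t9.98 yaw -11.46 toolx [ 0.002  0.001 -1.   ] q6 0.49 w 0.0386 -> shift cm [ 0.7  -0.04 -0.16] turn 0.0
```

Call:
{"fn": "drive_tool", "kwargs": {"targets": [[[0.3,0,-0.1,0,0.35],[0.55,0,-0.1,0,0.35],[0.65,0,-0.1,0,0.35],[0.65,0,-0.1,0,0.4],[0.65,0,-0.1,0,0.5],[0.65,0,-0.1,0,0.6],[0.65,0,-0.1,0,0.65],[0.3,0,-0.1,0,0.65],[-2.5,0,-0.1,0,0.7],[-6,0,-0.1,0,1],[-8,0,-0.1,0,1],[-8,0,-0.1,0,1]]]}}

```text
clock: 10.98
position: [0.62, 0.1999, 0.1261]
ee_rot: [0.707, 0.072, 0.7, -0.069]
force: [0.3, 0.5, 0.3]
grip_width: 0.0851
```

Run:
```python
from m import *
print(status.sense()['force']);go(.4955,-.293,.12,89)
```

```text
[0.33323609 0.4992596  0.28545333]
t10.98 yaw -11.44 toolx [ 0.01   0.003 -1.   ] q6 0.49 w 0.0851 -> shift cm [  0.32 -50.78  -2.44] turn 79.6
```

Call:
{"fn": "drive_tool", "kwargs": {"targets": [[[-1,-50.8,-2.4,79.5,1],[-1,-50.8,-2.4,79.5,1],[-1,-50.8,-2.4,79.5,1],[-1,-50.8,-2.4,79.5,1],[-1,-50.8,-2.4,79.5,1],[-1,-50.8,-2.4,79.5,1],[-1,-50.8,-2.4,79.5,1],[-1,-50.8,-2.4,79.5,1],[-1,-50.8,-2.4,79.5,1],[-1,-50.8,-2.4,79.5,1],[-1,-50.8,-2.4,79.5,1],[-1,-50.8,-2.4,79.5,1]]]}}

```text
clock: 11.98
position: [0.4937, -0.2875, 0.1298]
ee_rot: [0.495, 0.505, 0.495, -0.505]
force: [0.5, -0.3, -0.0]
grip_width: 0.0852
```

Run:
```python
from m import *
go(.4955,-.293,.10,89)
for n,r in(('scene',(370,190,130,130)),('top',(170,145,90,110))):
    im=cams.get_image(n);x,y,w,h=r
    cv2.imwrite(f'pics/h_{n}.png',cv2.resize(im[y:y+h,x:x+w],None,fx=4.5,fy=4.5,interpolation=2)[:,:,::-1])
```

```text
t11.98 yaw -91.20 toolx [-0.  0. -1.] q6 1.04 w 0.0852 -> shift cm [2.98 0.19 0.55] turn -0.2
```

View pics/h_scene.png

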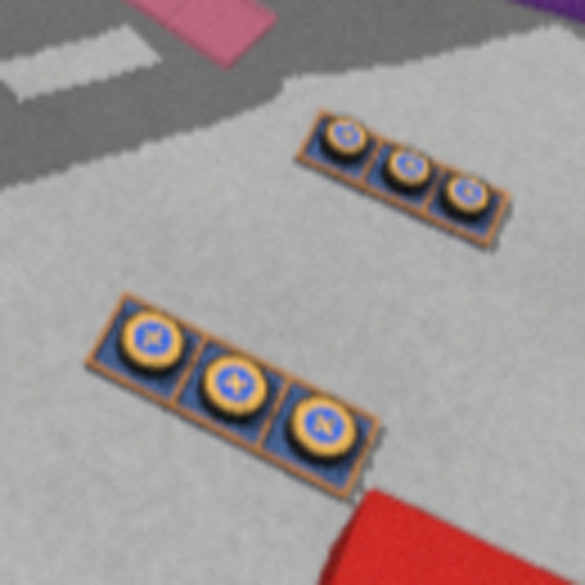

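View pics/h_top.png

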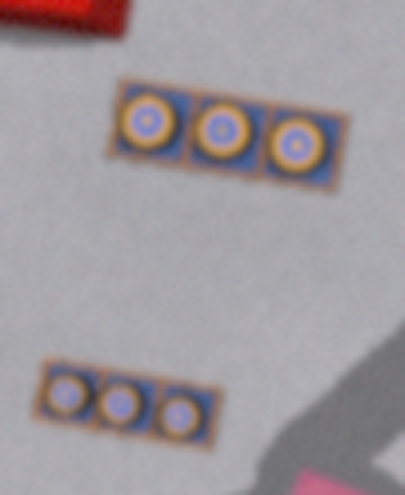

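Call:
{"fn": "drive_tool", "kwargs": {"targets": [[[2,0.2,0.5,0,1],[5,0.2,0.5,0,1],[5,0.2,0.5,0,1],[5,0.2,0.5,0,1],[5,0.2,0.5,0,1],[5,0.2,0.5,0,1]]]}}

```text
clock: 12.58
position: [0.4978, -0.2908, 0.0815]
ee_rot: [0.497, 0.504, 0.495, -0.504]
force: [-0.1, -0.1, 0.1]
grip_width: 0.0854
```

Run:
```python
from m import *
go(.4955,-.293,.0415,89)
print(tri((446.9,219.4),(210.3,236.8)))
print(tri((370+152.5/4.5-.5,190+338.5/4.5-.5),(170+297.5/4.5-.5,145+145.5/4.5-.5)))
A=[]
for n,r in(('scene',(200,130,90,90)),('top',(355,165,80,90))):
    im=cams.get_image(n);x,y,w,h=r
    cv2.imwrite(f'pics/i_{n}.png',cv2.resize(im[y:y+h,x:x+w],None,fx=6,fy=6,interpolation=2)[:,:,::-1])
```

```text
t12.58 yaw -90.89 toolx [ 0.002 -0.001 -1.   ] q6 1.04 w 0.0854 -> shift cm [ 4.   -0.24  0.22] turn 0.1
(array([0.4308825 , 0.27974668, 0.01723501]), np.float64(0.002553881689850805))
(array([0.61590083, 0.19966755, 0.01610333]), np.float64(0.0014119965787331259))
```

View pics/i_scene.png

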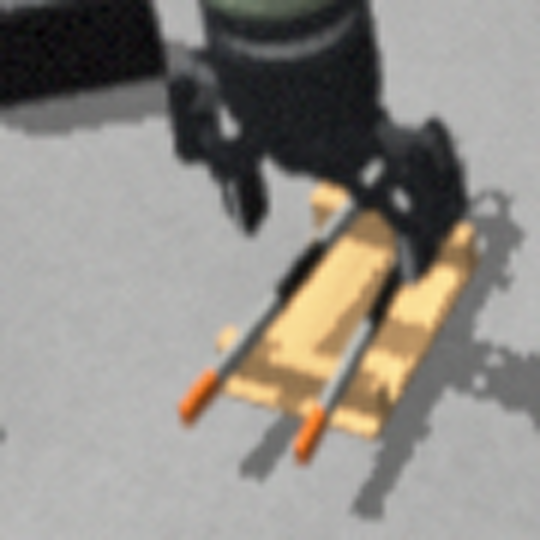

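Call:
{"fn": "drive_tool", "kwargs": {"targets": [[[1.5,-0.15,0.15,0,1],[3,-0.15,0.15,0,1],[3.9,-0.15,0.15,0,1],[3.9,-0.15,0.15,0,1],[3.9,-0.15,0.15,0,1],[3.9,-0.15,0.15,0,1]]]}}

```text
clock: 13.18
position: [0.4959, -0.2926, 0.0418]
ee_rot: [0.496, 0.504, 0.495, -0.504]
force: [0.4, -1.0, -1.0]
grip_width: 0.0855
```

Run:
```python
from m import *
print(status.sense()['force'])
go(.4955,-.293,.0415,89)
for n,r in(('scene',(200,130,90,90)),):
    im=cams.get_image(n);x,y,w,h=r
    cv2.imwrite(f'pics/j_{n}.png',cv2.resize(im[y:y+h,x:x+w],None,fx=6,fy=6,interpolation=2)[:,:,::-1])
```

```text
[ 0.39462428 -1.0263912  -1.04876958]
t13.18 yaw -90.93 toolx [ 0.001 -0.001 -1.   ] q6 1.03 w 0.0855 -> shift cm [ 0.03 -0.04  0.04] turn 0.1
```

View pics/j_scene.png

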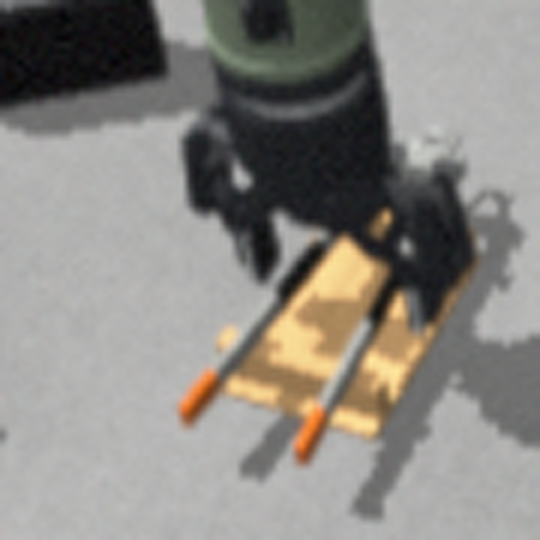

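Call:
{"fn": "drive_tool", "kwargs": {"targets": [[[0,0,0,0,0.75],[0,0,0,0,0.65],[0,0,0,0,0.6],[0,0,0,0,0.55],[0,0,0,0,0.55],[0,0,0,0,0.55],[0,0,0,0,0.55]]], "force": 25}}

```text
clock: 13.82
position: [0.4961, -0.2928, 0.0424]
ee_rot: [0.497, 0.504, 0.495, -0.504]
force: [-0.4, 0.4, 6.0]
grip_width: 0.0471
```

Run:
```python
from m import *
print(status.sense()['force'])
go(.4955,-.293,.0415,89)
for n,r in(('scene',(200,130,90,90)),):
    im=cams.get_image(n);x,y,w,h=r
    cv2.imwrite(f'pics/k_{n}.png',cv2.resize(im[y:y+h,x:x+w],None,fx=6,fy=6,interpolation=2)[:,:,::-1])
```

```text
[-0.40381942  0.41233281  6.02534768]
t13.82 yaw -90.94 toolx [ 0.002 -0.001 -1.   ] q6 1.03 w 0.0471 -> shift cm [ 0.09 -0.06  0.02] turn 0.1
```

View pics/k_scene.png

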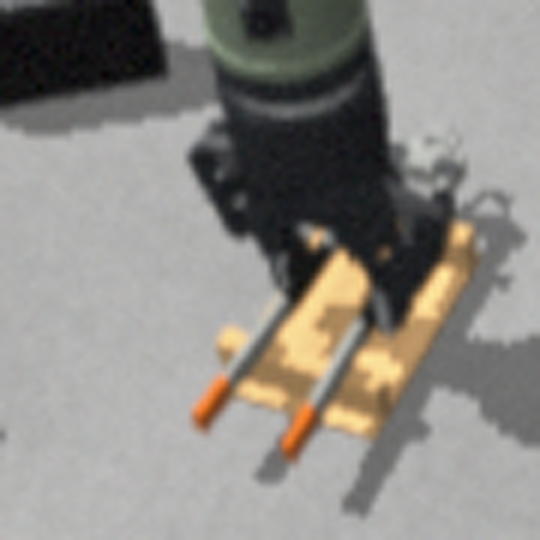

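Call:
{"fn": "drive_tool", "kwargs": {"targets": [[[0,0,0,0,0.57],[0,0,0,0,0.57],[-0.5,0,0,0,0.57],[-2,0,0,0,0.57],[-4,0,0,0,0.57],[-7,0,0,0,0.57],[-10,0,0,0,0.57],[-11,0,0,0,0.57],[-11,0,0,0,0.57],[-11,0,0,0,0.57],[-11,0,0,0,0.57]]]}}

```text
clock: 14.78
position: [0.4942, -0.2916, 0.1491]
ee_rot: [-0.495, -0.504, -0.497, 0.504]
force: [0.2, -0.2, -0.8]
grip_width: 0.0491
```

Run:
```python
from m import *
print(status.sense()['force'])
go(.55,-.077,.15,89)
for n,r in(('scene',(190,90,110,110)),('top',(355,150,90,100))):
    im=cams.get_image(n);x,y,w,h=r
    np.save(f'pics/l_{n}.npy',im)
    cv2.imwrite(f'pics/l_{n}.png',cv2.resize(im[y:y+h,x:x+w],None,fx=6,fy=6,interpolation=2)[:,:,::-1][:600])
    print(blob(im,(3,170,120),(14,255,255),r,3))
```

```text
[ 0.18958052 -0.20581736 -0.76997081]
t14.78 yaw -90.94 toolx [-0.003  0.002 -1.   ] q6 1.03 w 0.0491 -> shift cm [ -0.07   5.23 -21.55] turn 0.1
[(19, [227.8, 172.1], [35, 79, 6, 8]), (23, [244.7, 177.4], [52, 84, 6, 8])]
[]
```

View pics/l_scene.png

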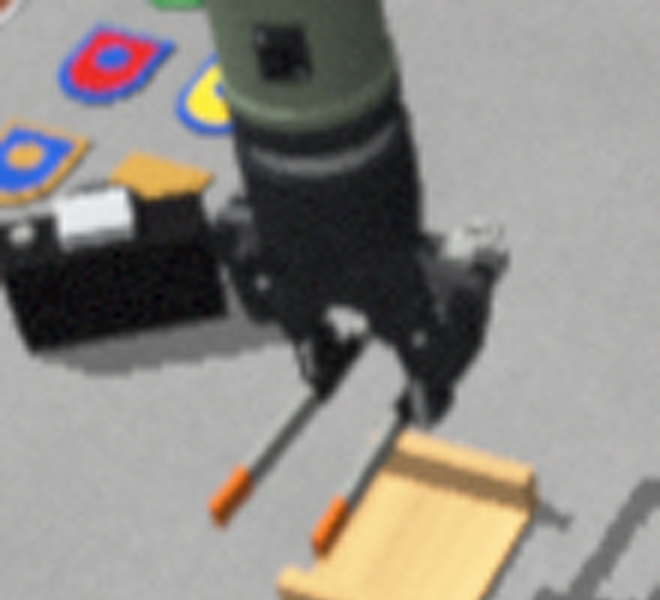

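View pics/l_top.png

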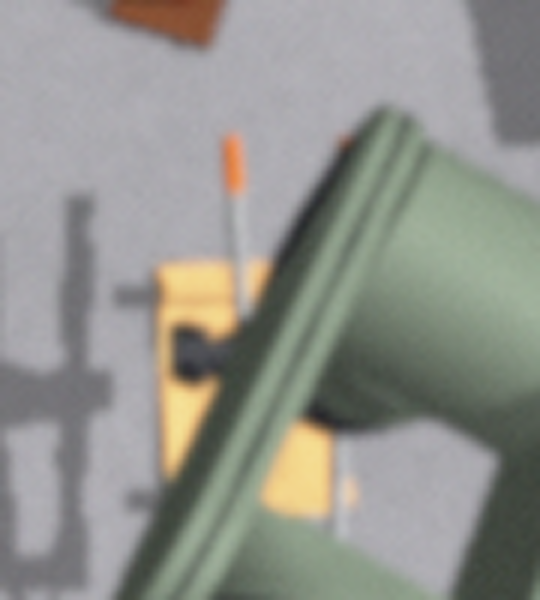

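Run:
```python
from m import *
p,e=tri((244.7,177.4),(393.6,177.1));print(p,e)
for z in(.14,.144,.148): print(onz('scene',244.7,177.4,z).round(4),onz('scene',227.8,172.1,z).round(4))
s=np.load('pics/scene0.npy')
```

```text
[ 0.584722   -0.26771033  0.14491195] 0.0008006692292892885
[ 0.5814 -0.2709  0.14  ] [ 0.5808 -0.3236  0.14  ]
[ 0.5842 -0.2686  0.144 ] [ 0.5836 -0.3211  0.144 ]
[ 0.587  -0.2664  0.148 ] [ 0.5864 -0.3186  0.148 ]
```

Call:
{"fn": "drive_tool", "kwargs": {"targets": [[[0,0,-4,0,0.57],[0,1,-8,0,0.57],[0,2,-12,0,0.57],[0,3,-16,0,0.57],[0,4,-19,0,0.57],[0,4.4,-20.8,0,0.57],[0,4.4,-21.4,0,0.57],[0,4.4,-21.4,0,0.57],[0,4.4,-21.4,0,0.57],[0,4.4,-21.4,0,0.57]]]}}

```text
clock: 15.72
position: [0.5423, -0.0801, 0.1505]
ee_rot: [-0.495, -0.504, -0.496, 0.505]
force: [0.1, -0.4, -0.8]
grip_width: 0.0486
```

Run:
```python
from m import *
print(status.sense()['force'])
go(.55,-.077,.10,89)
for n,r in(('scene',(250,140,100,120)),('top',(290,135,70,80))):
    im=cams.get_image(n);x,y,w,h=r
    np.save(f'pics/m_{n}.npy',im)
    cv2.imwrite(f'pics/m_{n}.png',cv2.resize(im[y:y+h,x:x+w],None,fx=5,fy=5,interpolation=2)[:,:,::-1])
    print(blob(im,(3,170,120),(14,255,255),r,3),blob(im,(0,0,190),(180,60,255),r,20))
```

```text
[ 0.11322313 -0.39744034 -0.81464519]
t15.72 yaw -91.00 toolx [-0.001 -0.    -1.   ] q6 1.42 w 0.0486 -> shift cm [ 5.05  0.77 -0.33] turn 0.0
[(21, [291.5, 207.2], [39, 63, 6, 9]), (18, [310.3, 213.2], [58, 69, 5, 9]), (9, [299.7, 240.8], [49, 97, 4, 8])] [(90, [302.8, 230.6], [48, 86, 11, 10])]
[] []
```

View pics/m_scene.png

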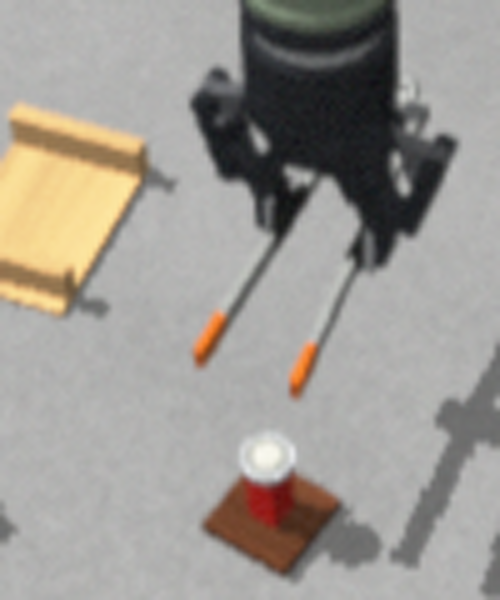

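View pics/m_top.png

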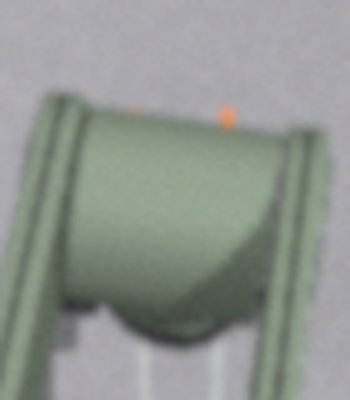

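Run:
```python
from m import *
s,R=pose();zj=s['position'][2]-.0045
a=onz('scene',291.5,207.2,zj);b=onz('scene',310.3,213.2,zj);print(a,b,(a+b)/2,s['position'],np.linalg.norm(a-b))
print(onz('scene',302.8,230.6,.066))
# medal ellipse
im=np.load('pics/m_scene.npy');x,y,w,h=(295,222,18,20);hsv=cv2.cvtColor(im[y:y+h,x:x+w],cv2.COLOR_RGB2HSV);print(hsv[:,:,2][:, ::2]);
```

```text
[ 0.63225997 -0.10858404  0.1463147 ] [ 0.63259057 -0.05680355  0.1463147 ] [ 0.63242527 -0.0826938   0.1463147 ] [ 0.54244887 -0.08030127  0.1508147 ] 0.05178155206770399
[ 0.64084682 -0.07781926  0.066     ]
[[171 176 173 173 173 174 174 176 176]
 [177 177 174 176 177 173 175 176 173]
 [175 174 178 173 179 174 174 177 171]
 [173 174 179 175 180 179 174 176 171]
 [171 176 177 185 201 195 176 175 173]
 [174 174 192 201 218 214 188 175 174]
 [173 175 209 213 225 210 208 179 175]
 [174 181 209 233 244 229 213 180 176]
 [176 184 202 245 246 241 210 187 177]
 [174 186 200 245 245 237 207 188 175]
 [172 184 208 237 240 218 205 183 176]
 [175 177 222 217 224 200 198 170 178]
 [177 174 215 215 209 213 158 159 171]
 [179 162 160 198 197 202 118 139 158]
 [173 143 139 146 154 127 105 132 140]
 [165 126 139 144 131 104 100 128 133]
 [142 118 139 146 137 105 102 123 132]
 [119 115 138 150 143  99 101 113 125]
 [111 112 130 147 148 105 100  94 114]
 [115 108 126 151 148 105 100  79  83]]
```

Call:
{"fn": "drive_tool", "kwargs": {"targets": [[[1,0.8,-0.5,0,0.57],[3,0.8,-0.5,0,0.57],[4.5,0.8,-0.5,0,0.57],[5,0.8,-0.5,0,0.57],[5,0.8,-0.5,0,0.57],[5,0.8,-0.5,0,0.57],[5,0.8,-0.5,0,0.57]]]}}

```text
clock: 16.4
position: [0.5516, -0.0744, 0.1017]
ee_rot: [0.496, 0.505, 0.495, -0.504]
force: [-0.1, 0.1, -1.1]
grip_width: 0.0489
```

```bash
cat > look.py <<'E'
from m import *
import sys
print(status.sense()['force'])
go(.5505,-.075,.069,89)
im=cams.get_image('scene');x,y,w,h=r=(265,170,80,90)
cv2.imwrite(f'pics/{sys.argv[1]}.png',cv2.resize(im[y:y+h,x:x+w],None,fx=6.5,fy=6.5,interpolation=2)[:,:,::-1])
print(blob(im,(3,170,120),(14,255,255),r,3),blob(im,(0,0,190),(180,60,255),r,20))
s,R=pose();zj=s['position'][2]-.0050
B=[b for b in blob(im,(3,170,120),(14,255,255),r,12)]
for b in B: print(onz('scene',*b[1],zj))
E
python3 look.py n1
```

```text
[-0.09280588  0.11137246 -1.07060421]
t16.40 yaw -90.95 toolx [ 0.002 -0.    -1.   ] q6 1.43 w 0.0489 -> shift cm [ 3.27 -0.12  0.06] turn 0.0
[(17, [293.4, 221.2], [26, 48, 6, 8]), (16, [311.4, 227.6], [45, 54, 4, 8]), (5, [299.0, 239.0], [34, 67, 1, 5]), (7, [302.0, 244.0], [35, 73, 5, 3])] [(21, [306.2, 232.0], [39, 58, 6, 8])]
[ 0.64041974 -0.10326104  0.09690607]
[ 0.64218344 -0.05147561  0.09690607]
```

View pics/n1.png

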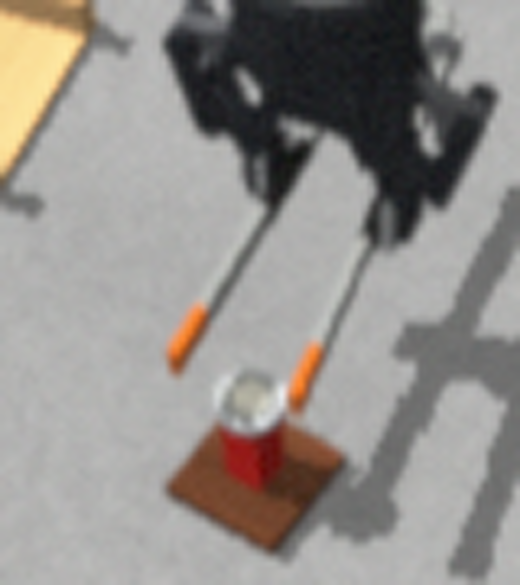

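Call:
{"fn": "drive_tool", "kwargs": {"targets": [[[0.8,0,0,0,0.57],[1.6,0,0,0,0.57],[2.4,0,0,0,0.57],[3.1,0,0,0,0.57],[3.2,0,0,0,0.57],[3.2,0,0,0,0.57],[3.2,0,0,0,0.57]]]}}

```text
clock: 17.03
position: [0.551, -0.0742, 0.0689]
ee_rot: [-0.496, -0.504, -0.496, 0.504]
force: [0.4, -1.0, -0.6]
grip_width: 0.0487
```

```bash
python3 look.py n2
```

```text
[ 0.40121991 -0.96533236 -0.59557144]
t17.03 yaw -90.94 toolx [-0.  0. -1.] q6 1.43 w 0.0487 -> shift cm [-0.01 -0.04  0.08] turn 0.1
[(16, [294.3, 228.1], [27, 54, 5, 9]), (21, [311.4, 235.4], [44, 61, 6, 9]), (13, [300.4, 241.7], [34, 67, 6, 9])] [(92, [303.0, 230.6], [33, 56, 12, 10])]
[ 0.64055935 -0.10289022  0.06413974]
[ 0.64558659 -0.051118    0.06413974]
[ 0.67387499 -0.07087102  0.06413974]
```

View pics/n2.png

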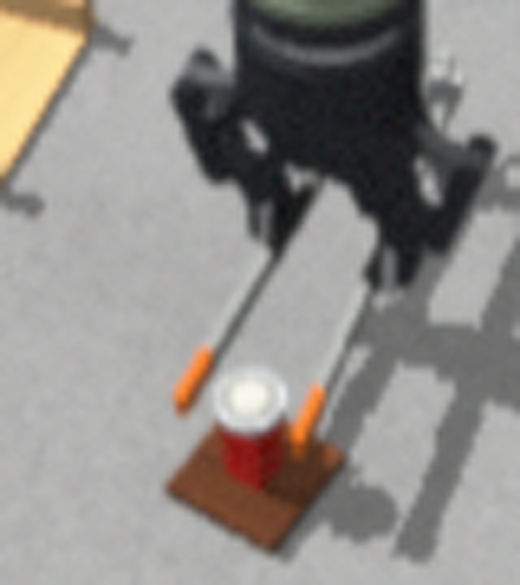

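Call:
{"fn": "drive_tool", "kwargs": {"targets": [[[-0.05,-0.1,0,0,0.54],[-0.1,-0.1,0,0,0.51],[-0.15,-0.1,0,0,0.48],[-0.15,-0.1,0,0,0.46],[-0.15,-0.1,0,0,0.42],[-0.15,-0.1,0,0,0.35],[-0.15,-0.1,0,0,0.35],[-0.15,-0.1,0,0,0.35],[-0.15,-0.1,0,0,0.35]]], "force": 35}}

```text
clock: 17.83
position: [0.5501, -0.0742, 0.0707]
ee_rot: [0.496, 0.504, 0.496, -0.504]
force: [0.1, 0.2, 0.5]
grip_width: 0.0387
```

```bash
python3 look.py n3
```

```text
[0.10340942 0.20625317 0.51453223]
t17.83 yaw -90.93 toolx [ 0.001  0.    -1.   ] q6 1.43 w 0.0387 -> shift cm [0.17 0.05 0.08] turn 0.1
[(13, [297.4, 228.6], [31, 55, 4, 9]), (22, [309.0, 234.2], [42, 59, 5, 10]), (5, [299.0, 239.0], [34, 67, 1, 5]), (7, [302.0, 244.0], [35, 73, 5, 3])] [(74, [303.6, 230.8], [34, 56, 10, 10])]
[ 0.63993133 -0.09397044  0.06564767]
[ 0.64524026 -0.0580995   0.06564767]
```

View pics/n3.png

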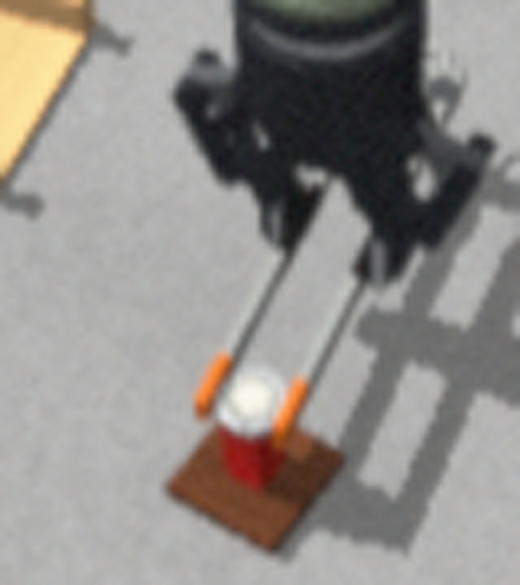

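Call:
{"fn": "drive_tool", "kwargs": {"targets": [[[-0.4,0,0,0,0.35],[-1.2,0,0,0,0.35],[-2.5,0,0,0,0.35],[-4,0,0,0,0.35],[-6,0,0,0,0.35],[-8,0,0,0,0.35],[-10,0,0,0,0.35],[-12,0,0,0,0.35],[-13.5,0,0,0,0.35],[-14.5,0,0,0,0.35],[-15,0,0,0,0.35],[-15,0,0,0,0.35]]]}}

```text
clock: 18.88
position: [0.5501, -0.0742, 0.2215]
ee_rot: [0.496, 0.504, 0.495, -0.504]
force: [-0.7, -0.2, -0.5]
grip_width: 0.039
```

Call:
{"fn": "drive_tool", "kwargs": {"targets": [[[0,0,0,0,0.35],[0,0,0,0,0.35],[0,0,0,0,0.35],[0,0,0,0,0.35],[0,0,0,0,0.35],[0,0,0,0,0.35]]]}}

```text
clock: 19.38
position: [0.5498, -0.0742, 0.2202]
ee_rot: [-0.496, -0.504, -0.496, 0.504]
force: [-0.3, -0.1, -1.6]
grip_width: 0.0388
```

Run:
```python
from m import *
s,R=pose();print(s['clock'],s['force'],s['position'],s['grip_width'],abs(s['joint_vel']).max())
im=cams.get_image('scene');x,y,w,h=r=(255,110,100,120)
cv2.imwrite('pics/o.png',cv2.resize(im[y:y+h,x:x+w],None,fx=5,fy=5,interpolation=2)[:,:,::-1])
cv2.imwrite('pics/o_full.png',im[:,:,::-1])
a=blob(im,(0,0,185),(180,60,255),(280,160,50,50),20);print(a)
for z in(.205,.215): print([onz('scene',*b[1],z).round(3) for b in a])
cv2.imwrite('pics/o_top.png',cams.get_image('top')[:,:,::-1])
```

```text
19.3833 [-0.287757   -0.0882576  -1.62533564] [ 0.54976026 -0.07416448  0.22015325] 0.03875970236774051 0.0038189760928064274
[(40, [298.3, 183.2], [11, 14, 14, 21]), (125, [303.9, 193.9], [15, 17, 23, 26])]
[array([ 0.597, -0.101,  0.205]), array([ 0.623, -0.075,  0.205])]
[array([ 0.604, -0.098,  0.215]), array([ 0.63 , -0.072,  0.215])]
```

View pics/o.png

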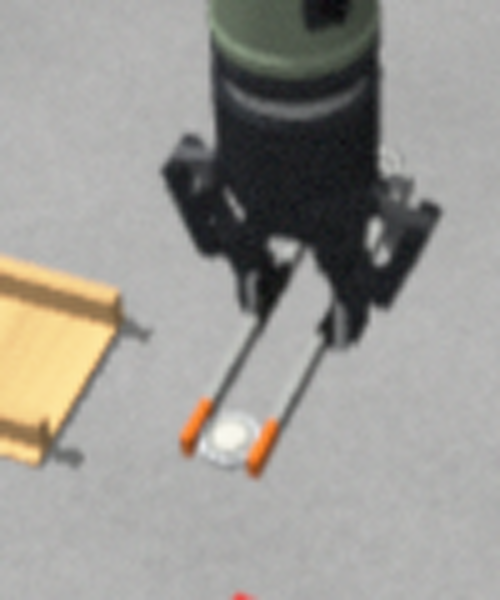

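View pics/o_full.png

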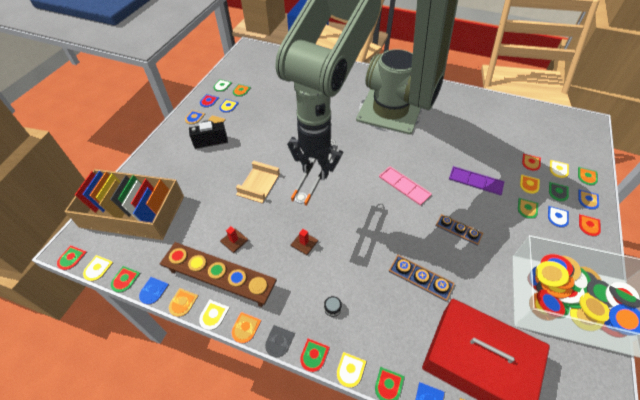

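Run:
```python
from bench import env
print(env.sign_off())
```

```text
the job is handed in; nothing more can be done
None
```

The job is done and handed in at about 19.5 s of the 61 s. Both capsules are flat in their own rows, and the arm is holding the silver medal still in the tongs about 15 cm above its stand.

- **Small capsule:** the last pictures show it in the empty compartment. It sits about 1 mm from the centre I had measured, with its top at about 17 mm where 18 mm is expected.
- **Large capsule:** it is in its own empty compartment, about 2 mm from the measured centre, with its top at about 16 mm where 18 mm is expected. Both height differences are within the image resolution of about 3 mm per pixel.
- **Tongs and medal:** I squeezed the tongs to about 49 mm, lowered the jaws around the medal and clamped at 35 N. The gripper then read 38.8 mm against a nominal 40 mm. It read 1 to 2 mm low on the capsules too, so I take this as a full clamp. Only the orange jaws touched the medal.
- **Final hold:** the tool is at 0.220 m, which puts the medal at about 0.21 m. Joint speeds were practically zero, and the stand is visibly bare.
- **Left alone:** the capsules already in the rows, the camera and the loupe appear where they were in the last overall picture.
- **Readings that disagreed:** the tool position read 1 to 4 mm off at the end of several moves, so I corrected it before each grasp and placement. While I closed on the capsules and the tongs, the wrist showed 5 to 6 N upward, far below any limit.

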